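Square a lens plate into the corner of an optics stage

ROBOT

A 6-joint arm with a two-finger parallel gripper is mounted at the origin on the work surface. World frame = base frame: x ahead of the robot, y to its left, z up, the work surface at z = 0. Lengths are in mm, angles in rad, forces in N, time in s.
With the tool pointing down it reaches from about 400 to 825 mm from the base axis. Payload 7 kg.
Tool frame: the origin (TCP) lies midway between the tips of the shut fingers; the grasp point (between the pads) lies 19 mm behind it; z points along the fingers, y is the line along which they close (so a half turn about z gives the same grasp; the last joint's range is limited). The gripper opens to 88 mm and grips with 3 to 60 N. Pads are 19 mm wide; open, the fingers measure 130 mm over their backs; the gripper's body (78 mm by 193 mm) begins 47 mm behind the grasp point.
Start: joints at [1.608, 0.359, 0.012, 0, -1.224, -0.288], TCP at [167.531, 653.857, 226.561] pointing down, gripper open.
Joint ranges: [-3.07, 3.07], [-1.43, 2.12], [-1.02, 1.25], [-3.03, 1.67], [-3.05, -0], [-3.03, 3.03]. Speed limits (rad/s): [2.39, 2.39, 3.01, 3.14, 3.14, 3.14].

INTERFACE

Orientations are given as a unit quaternion [x, y, z, w].
In Python, from plant import move_ptp, line_to, move_joints, move_gripper, pause, solve_ik, camera, get_calibration, Unreachable, close_job, find_in, masks_of, current_t, current_joint_pos, current_qvel, current_tau, current_tcp_pos, current_eef_rot, current_contact_force, current_moment, current_width, current_finger_force gives the robot as it stands. Calls block until the motion is done:
- move_ptp(position, orientation): joint-space move of the TCP to a pose.
- line_to(position, velocity=150, ori=None): straight line of the TCP; ori=None keeps the orientation; velocity is the mean speed in mm/s.
- move_joints(angles): joint-space move.
- move_gripper(opening, force=None): finger opening in mm; force is the grip in N (None keeps the last); returns when the fingers have stopped.
- pause(seconds).
- solve_ik(position, orientation): joint angles nearest the present ones, or None.
- camera(name): name is "side" or "top" or "wrist"; returns the picture (420x560x3 uint8, red, green, blue); there is no depth.
- get_calibration(name): a dict with "fx", "fy", "cx", "cy" (pixels), "view" (4x4, takes a point from world to camera coordinates); the wrist camera has in their place "T_tool_cam" (4x4, takes a point from camera to tool coordinates, whose origin is the TCP and whose axes are the flange's). Camera axes: x right, y up, looking along -z (the intrinsics and any distortion apply to the point x, -y, -z); pixel columns grow to the right and rows downward; lengths in mm; the calibration is good to about 2 mm. A picture is of the moment at which its call begins: read the wrist's pose just before it. get_calibration takes no time and is no camera call.
A pose or a line that the arm cannot do raises Unreachable and nothing moves.
- close_job(): hands the job in; it is judged then, once.
Trained networks look in the newest picture that a camera, given by its name, has taken for a name from the list of things; names that differ only in an ending like _2 or _b are one class to them, and where a whole thing is asked for, a point or a joint stands for the part that bears it (a point fixed in the world has none). Each returns a list of dicts, best first, with "conf" (0 to 1); they miss things now and then, are a little off and sometimes report something else, mostly with a low value. They report only what shows in the picture. A call takes as long as a camera call.
- find_in(camera, target): "point" ([column, row] in pixels, amid what is visible of it).
- masks_of(camera, target): "mask" (420x560 bool, what is visible of it) and "point" ([column, row] in pixels, amid what is visible of it).
Readings, each from a call of its own:
- current_t(): time.
- current_joint_pos(): joint angles.
- current_qvel(): joint speeds.
- current_tau(): joint torques, N m.
- current_tcp_pos(): TCP position.
- current_eef_rot(): TCP orientation.
- current_contact_force(): force on the tool from outside, world axes, zero at the start.
- current_moment(): the same for the moment, N m.
- current_width(): finger opening in mm.
- current_finger_force(): force on a finger pad.
Only numpy, scipy, OpenCV 4.12 (cv2) and the standard library are available. Lean on these libraries where they do the work, as an engineer would, in place of code of your own. Each camera call takes 0.05 s, during which the arm holds its last target. There are 200 camera calls.

TASK

Take the wooden-handled pusher from its sloping rest and, reaching in under the ring light, nudge the lens plate with the pusher's tip until it lies flat and touches both fences of the stage's square corner along their edges. Push gently so as not to chip the lens plate, never touch the plate, the stage or its light with the robot itself, and leave the other things on the table where they are. Then lay the pusher back in its rest as you found it, tip down.

Things in the scene. Friction and masses are not known exactly. Their poses are not given: they have to be found in the camera images.
- stage: Fixed optics stage: white board 270 x 280 x 20 mm (its x, y, z), origin at the centre of the underside; its top is 20 mm above the table. Its +x axis points away from the robot, give or take 15 degrees. Two aluminium fences on it form a square corner at its far left. A post (18 mm thick, 195 mm high) at stage (115, 120) mm carries the ring light by a short arm.
- ring_light (a point): Centre of the ring light at stage (25, 15) mm, a white level ring over the plate: radius 85 mm to the middle of its 24 mm thick tube, 180 mm above the table (underside 168 mm). A gripper pointing straight down has no room over the plate; one leaning 40 to 48 degrees, can reach under it from stage -x, or from between -x and -y.
- corner (a point): Inside corner of the two fences, at stage (75, 80) mm, on the stage's top surface; axes as the stage: +x into the far fence, +y into the left fence. Fences: 12 mm high, 15 mm wide; the far one's inner face runs from the corner 140 mm to -y, the left one's 120 mm to -x. The rest of the board is open.
- lens_plate: Loose flat black plate with a round lens, 110 x 130 x 10 mm (its x, y, z), about 0.2 kg; origin under its centre; on the stage, 5 to 65 mm short of each fence and turned up to 13 degrees from square. It slides under 1 to 3 N, but its edges drag on the fences: pushed in the middle while askew it can jam; pushed near the end that hangs back it turns square.
- plate_corner (a point): The plate's far left lower corner (+55, +65, 0 mm): belongs in the stage's corner.
- plate_far_right (a point): The plate's far right lower corner (+55, -65, 0 mm).
- plate_near_left (a point): The plate's near left lower corner (-55, +65, 0 mm).
- pusher: Loose pusher, 165 mm long, 0.12 kg. Origin at the end of its tip; its z axis runs up along it to the handle's top. Tip: rubber ball 16 mm in diameter (centre 8 mm up), then a steel rod 10 mm thick, then from 85 to 165 mm a wooden handle 16 mm (its x) by 22 mm (its y). It leans in its rest with z 40 degrees from vertical, handle top to the rest's -x.
- pusher_tip (a point): Centre of the pusher's ball tip.
- pusher_grip (a point): On the pusher's axis, 130 mm from its tip end: a good place to grip, across its 22 mm width (pusher y), with the fingers pointing down along the handle.
- rest: Fixed rest, right of the stage, its -x to the robot give or take 12 degrees; grey foot 160 x 90 mm, origin under its centre. A strip 16 mm wide, 40 degrees from vertical, top to -x, carries the pusher from below up to 105 mm from its tip end; a ledge under the tip and two cheeks 24 mm apart on its lowest 60 mm hold it. Open above: lift the pusher straight up, lay it back from above.
- rest_seat (a point): Where the centre of the pusher's ball tip lies when it is in the rest: (39.9, 0, 41.1) mm in the rest's frame.
- coil: Bystander: upright copper coil with a steel ball on a white block, 70 x 70 x 182 mm; origin under its centre.
- beaker: Bystander: clear beaker, 76 mm in diameter, 95 mm high; origin under its centre.
- weight: Bystander: brass weight, 44 mm in diameter, 46 mm high; origin under its centre.
- spare_plate: Bystander: smaller square lens plate, 70 x 70 x 10 mm, on the table; origin under its centre.
- meter: Bystander: black hand meter, 150 x 80 x 41 mm; origin under its centre.
- magnet: Bystander: dark bar magnet, 100 x 20 x 12 mm; origin under its centre.
- lens_tray: Bystander: fixed blue tray with four compartments, 140 x 90 x 35 mm, left of the stage; origin under its centre.

How it is judged (in metres and radians):
On the way, in this order (a step that is already met when the one before it is completed fails the run):
1. the pusher is out of its rest (distance between pusher_tip and rest_seat above 0.08 m), for 0.2 s.
2. the lens plate lies flat against both fences of the corner (x of each of plate_corner, plate_far_right in the frame of corner above -0.002 m and y of each of plate_corner, plate_near_left in the frame of corner above -0.002 m and z of plate_corner in the frame of corner below 0.002 m and angle between lens_plate's own z axis and vertical below 0.03 rad and linear speed of lens_plate below 0.01 m/s), for 0.2 s.
At the end, for the whole second after the job is handed in: Plate at rest, flat on the stage, both ends of its far edge within 2 mm of the far fence and both ends of its left edge within 2 mm of the left fence; pusher still in its rest, ball tip within 12 mm of the seat, leaning back 32 to 48 degrees along the strip (grip point within 25 mm sideways) (all of step 2 and distance between pusher_tip and rest_seat below 0.012 m and angle between the z axis of pusher and the z axis of rest, either way round between 0.55 and 0.85 rad and x of pusher_grip in the frame of rest below -0.015 m and y of pusher_grip in the frame of rest between -0.025 and 0.025 m and linear speed of pusher below 0.01 m/s); the robot touches nothing.
It fails at once if the lens plate is pushed with more than 25 N (contact force between pusher and lens_plate above 25 N).
It fails at once if the robot itself touches the lens plate (contact force between any of the arm, the fingers and lens_plate above 0.5 N).
It fails at once if the robot itself bumps the stage or its light (contact force between any of the arm, the fingers and stage above 1 N).
It fails at once if the lens plate is tipped up (angle between lens_plate's own z axis and vertical above 0.15 rad).
It fails at once if a bystander is moved by more than 20 mm (distance of any of coil, beaker, weight, spare_plate, meter, magnet from where it was at the start of the episode above 0.02 m).
It also fails if it takes over 64 s, if anything falls off the work surface, if the arm or the gripper's body presses on something with over 40 N, if the wrist force passes 120 N, or if a joint passes its speed limit or range.

## Working session

There is one attempt and no reset: what is moved stays moved. The work goes in short steps, each a Python script; the robot and the scene stay as the last script left them, time stands still between calls to the robot, and variables do not carry over. Pictures are saved under pics/ and viewed, at most 13 in all, crops included, and the job is handed in when it is done.

```bash
ls; mkdir -p pics
cat > s1.py <<'E'
from plant import *
import cv2, numpy as np, json
for c in ("top","side"):
    im=camera(c); cv2.imwrite(f"pics/{c}0.png",im[:,:,::-1])
    k=get_calibration(c); print(c,{a:(np.round(v,3).tolist()) for a,v in k.items()})
    for n in ["stage","ring_light","corner","lens_plate","plate_corner","plate_far_right","plate_near_left","pusher","pusher_tip","pusher_grip","rest","rest_seat"]:
        print(n,[(np.round(d["point"]).tolist(),round(d["conf"],2)) for d in find_in(c,n)][:2])
print(get_calibration("wrist"),current_t(),current_eef_rot(),current_width())
E
python3 s1.py
```

```text
pics
plant.py
top {'fx': 403.639, 'fy': 403.639, 'cx': 281.503, 'cy': 213.063, 'view': [[-0.014, -1.0, 0.003, 14.289], [0.999, -0.014, 0.042, -531.879], [-0.042, 0.003, 0.999, -1134.852], [0.0, 0.0, 0.0, 1.0]]}
stage [([263.0, 172.0], 0.67)]
ring_light [([264.0, 170.0], 0.67)]
corner [([269.0, 169.0], 0.81), ([288.0, 179.0], 0.51)]
lens_plate [([286.0, 179.0], 0.74), ([407.0, 207.0], 0.15)]
plate_corner [([287.0, 176.0], 0.63)]
plate_far_right [([289.0, 178.0], 0.58), ([267.0, 169.0], 0.27)]
plate_near_left [([288.0, 176.0], 0.71)]
pusher [([404.0, 211.0], 0.82)]
pusher_tip [([404.0, 211.0], 0.63)]
pusher_grip [([407.0, 141.0], 0.66), ([407.0, 207.0], 0.61)]
rest [([390.0, 199.0], 0.55)]
rest_seat [([393.0, 203.0], 0.98)]
side {'fx': 459.772, 'fy': 459.772, 'cx': 279.341, 'cy': 209.809, 'view': [[1.0, -0.024, -0.006, -520.61], [0.021, 0.697, 0.717, -90.685], [-0.013, -0.717, 0.697, -1250.466], [0.0, 0.0, 0.0, 1.0]]}
stage [([328.0, 216.0], 0.68), ([283.0, 314.0], 0.63)]
ring_light [([326.0, 215.0], 0.59)]
corner [([329.0, 215.0], 0.81), ([316.0, 240.0], 0.73)]
lens_plate [([299.0, 13
[... 218 characters left out ...]
0.59), ([355.0, 414.0], 0.2)]
pusher_grip [([284.0, 310.0], 0.76)]
rest [([297.0, 341.0], 0.95)]
rest_seat [([376.0, 332.0], 0.66), ([298.0, 344.0], 0.63)]
{'fx': 324.4358984392312, 'fy': 324.4358984392312, 'cx': 283.8778087336531, 'cy': 212.8881872984426, 'T_tool_cam': array([[ 4.36628400e-04,  9.68695487e-01,  2.48251611e-01,
         6.65709018e+01],
       [ 9.99999878e-01, -4.79769807e-04,  1.13282246e-04,
         3.08075893e-01],
       [ 2.28839628e-04,  2.48251532e-01, -9.68695579e-01,
        -1.58389821e+02],
       [ 0.00000000e+00,  0.00000000e+00,  0.00000000e+00,
         1.00000000e+00]])} 1.3 [ 9.92145322e-01 -1.25090607e-01 -1.03201584e-05 -1.62786105e-05] 87.98844696506785
```

View pics/top0.png

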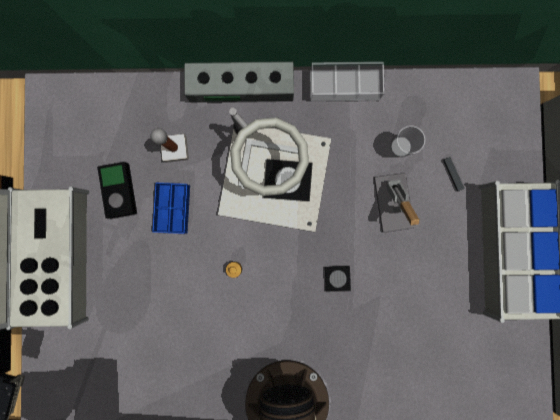

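View pics/side0.png

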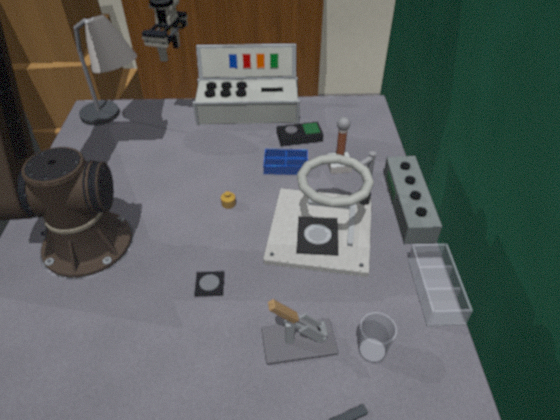

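The top view shows the stage around (273,175), with the plate at (290,180) under the ring at (270,158). The pusher leans from (396,190) to (411,215) on its rest. The arm is out of view at far left. Next I take closer wrist views.

```bash
cat > h.py <<'E'
from plant import *
import cv2, numpy as np, json
from scipy.spatial.transform import Rotation as R
def ori(yaw,lean,flip=1):
    """tool z leaning `lean` deg from down toward heading yaw (deg); tool x forward-up if flip=1"""
    t=np.radians(lean); z=np.array([np.sin(t),0,-np.cos(t)]); x=flip*np.array([np.cos(t),0,np.sin(t)])
    M=np.stack([x,np.cross(z,x),z],1)
    return (R.from_euler('z',yaw,degrees=True)*R.from_matrix(M)).as_quat()
def shot(c,name=None):
    """picture + (K, view)"""
    k=get_calibration(c)
    if c=="wrist":
        T=np.eye(4); T[:3,:3]=R.from_quat(current_eef_rot()).as_matrix(); T[:3,3]=current_tcp_pos()
        V=np.linalg.inv(T@k["T_tool_cam"])
    else: V=np.array(k["view"])
    im=camera(c)
    if name: cv2.imwrite(f"pics/{name}.png",im[:,:,::-1]); np.savez(f"pics/{name}.npz",V=V,k=[k["fx"],k["fy"],k["cx"],k["cy"]])
    return im
def load(name):
    d=np.load(f"pics/{name}.npz"); return d["V"],d["k"]
def proj(P,V,k):
    P=np.atleast_2d(P); c=P@V[:3,:3].T+V[:3,3]
    return np.stack([k[2]+k[0]*c[:,0]/-c[:,2], k[3]-k[1]*c[:,1]/-c[:,2]],1)
def ray(uv,V,k,z):
    uv=np.atleast_2d(uv).astype(float)
    d=np.stack([(uv[:,0]-k[2])/k[0],-(uv[:,1]-k[3])/k[1],-np.ones(len(uv))],1)@V[:3,:3]
    o=-V[:3,:3].T@V[:3,3]
    return o+d*((z-o[2])/d[:,2])[:,None]
E
python3 - <<'E'
from h import *
for f in (1,-1):
  for p,y,l in [((380,-60,330),0,40),((380,-60,330),-9,40),((440,20,110),-9,45),((560,-330,200),12,40),((400,-60,330),0,25),((520,-330,110),12,40),((560,-20,110),-9,45),((560,-20,110),20,45)]:
    q=solve_ik(p,ori(y,l,f)); print(f,p,l,None if q is None else np.round(q,2))
E
```

```text
1 (380, -60, 330) 40 None
1 (380, -60, 330) 40 None
1 (440, 20, 110) 45 None
1 (560, -330, 200) 40 [-0.57  0.17 -0.24 -0.72 -0.76  2.79]
1 (400, -60, 330) 25 [ 0.59 -0.52 -0.74  0.28 -1.    0.87]
1 (520, -330, 110) 40 None
1 (560, -20, 110) 45 None
1 (560, -20, 110) 45 [-0.07  0.1  -0.57 -1.08 -0.33  2.93]
-1 (380, -60, 330) 40 None
-1 (380, -60, 330) 40 None
-1 (440, 20, 110) 45 None
-1 (560, -330, 200) 40 [-0.57  0.17 -0.24 -0.72 -0.76 -0.35]
-1 (400, -60, 330) 25 [ 0.59 -0.52 -0.74  0.28 -1.   -2.28]
-1 (520, -330, 110) 40 [-0.67  0.26 -0.33 -0.88 -0.7  -0.07]
-1 (560, -20, 110) 45 None
-1 (560, -20, 110) 45 [-0.07  0.1  -0.57 -1.08 -0.33 -0.21]
```

Run:
```python
from h import *
done=False
for p,y,l in [((400,-100,330),-8,25),((420,-100,350),-8,22),((430,-90,350),-5,15),((450,-100,380),-10,15),((450,-100,380),-10,10)]:
  q=solve_ik(p,ori(y,l,-1)); print(p,l,None if q is None else np.round(q,2))
  if q is not None and not done: done=True; best=(p,y,l)
p,y,l=best
move_ptp(p,ori(y,l,-1)); shot("wrist","w1"); print(current_t(),current_tcp_pos(),np.round(current_joint_pos(),2))
for n in ["stage","lens_plate","plate_corner","plate_far_right","plate_near_left","pusher","pusher_tip","pusher_grip","rest","rest_seat"]:
    print(n,[(np.round(d["point"]).tolist(),round(d["conf"],2)) for d in find_in("wrist",n)][:2])
```

```text
(400, -100, 330) 25 [ 0.49 -0.5  -0.74  0.3  -0.99 -2.33]
(420, -100, 350) 22 [ 0.42 -0.41 -0.61  0.23 -1.05 -2.21]
(430, -90, 350) 15 [ 0.35 -0.3  -0.47  0.12 -1.16 -2.04]
(450, -100, 380) 15 [ 0.32 -0.26 -0.39  0.13 -1.21 -2.1 ]
(450, -100, 380) 10 [ 0.28 -0.19 -0.31  0.08 -1.3  -2.04]
4.1417 [400.31641731 -99.60401354 329.97915239] [ 0.49 -0.5  -0.74  0.3  -0.99 -2.33]
stage [([392.0, 177.0], 0.68), ([133.0, 224.0], 0.24)]
lens_plate [([357.0, 205.0], 0.92)]
plate_corner [([359.0, 210.0], 0.63), ([393.0, 179.0], 0.36)]
plate_far_right [([355.0, 206.0], 0.94)]
plate_near_left [([358.0, 206.0], 0.94)]
pusher [([130.0, 222.0], 0.84), ([354.0, 206.0], 0.54)]
pusher_tip [([131.0, 225.0], 0.72), ([388.0, 175.0], 0.24)]
pusher_grip [([131.0, 226.0], 0.64)]
rest [([166.0, 189.0], 0.96)]
rest_seat [([163.0, 188.0], 0.67), ([134.0, 224.0], 0.52)]
```

View pics/w1.png

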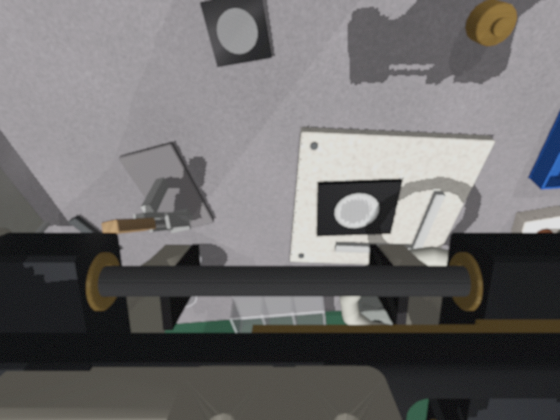

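The wrist view is upside down. The stage corners are at about (303,129), (493,137) and (291,262), the plate corners at (318,180), (402,179), (317,237) and (392,233), and the pusher and rest near (145,222).

```bash
cat > loc.py <<'E'
from h import *
from scipy.optimize import least_squares
def xf(p,P):
    P=np.atleast_2d(np.array(P,float)); c,s=np.cos(p[2]),np.sin(p[2])
    return np.stack([p[0]+c*P[:,0]-s*P[:,1],p[1]+s*P[:,0]+c*P[:,1],P[:,2]],1)
def sub(name,uv):
    g=cv2.cvtColor(cv2.imread(f"pics/{name}.png"),cv2.COLOR_BGR2GRAY)
    c=np.array(uv,np.float32).reshape(-1,1,2)
    return cv2.cornerSubPix(g,c.copy(),(5,5),(-1,-1),(3,50,.01)).reshape(-1,2)
def fit(obs,p0):
    f=lambda p:np.concatenate([(proj(xf(p,P),V,k)-uv).ravel() for P,uv,V,k in obs])
    r=least_squares(f,p0,loss="soft_l1"); return r.x,f(r.x).reshape(-1,2)
def topcal(c):
    k=get_calibration(c); return np.array(k["view"]),[k["fx"],k["fy"],k["cx"],k["cy"]]
E
python3 - <<'E'
from loc import *
C=dict(nr=(-135,-140,20),nl=(-135,140,20),fr=(135,-140,20))
obs=[]
for nm,d in [("w1",dict(nr=(303,129),nl=(493,137),fr=(291,262))),("top0",dict(nr=(316,230),nl=(219,215),fr=(330,138))),("side0",dict(nr=(267,262),nl=(279,191),fr=(369,269)))]:
    V,k=load(nm) if nm=="w1" else topcal(nm[:-1])
    uv=sub(nm,list(d.values())); print(nm,np.round(uv,1).tolist(), np.round(ray(uv,V,k,20)).tolist())
    obs.append(([C[a] for a in d],uv,V,k))
p,r=fit(obs,[636,30,-.15]); print("stage",p,np.degrees(p[2])); print(np.round(r,1).tolist())
print("w1 only",fit(obs[:1],p)[0])
V,k=load("w1")
uv=sub("w1",[(318,180),(402,179),(317,237),(392,233)]); W=ray(uv,V,k,30); print("plate",uv.round(1).tolist(),W.round(1).tolist())
PC=[(-55,-65,30),(-55,65,30),(55,-65,30)]
q,r=fit([(PC,uv[:3],V,k)],[600,20,-.1]); print("plate",q,np.degrees(q[2]),r.round(1).tolist())
c,s=np.cos(p[2]),np.sin(p[2])
print("plate corners in corner frame", ((xf(q,[(55,65,0),(55,-65,0),(-55,65,0)])[:,:2]-p[:2])@np.array([[c,-s],[s,c]])-[75,80]).round(1).tolist())
im=cv2.imread("pics/w1.png"); a=cv2.resize(im[120:270,90:490],None,fx=2,fy=2,interpolation=2)
b=cv2.resize(cv2.imread("pics/top0.png")[160:240,360:440],None,fx=3,fy=3,interpolation=2)
s=cv2.resize(cv2.imread("pics/side0.png")[285:365,250:350],None,fx=3,fy=3,interpolation=2)
o=np.zeros((545,800,3),np.uint8); o[:300]=a; o[305:545,:240]=b; o[305:545,250:550]=s
cv2.imwrite("pics/crop1.png",o)
E
```

```text
w1 [[301.3999938964844, 131.3000030517578], [493.3999938964844, 139.5], [291.0, 262.0]] [[477.0, -86.0, 20.0], [527.0, 185.0, 20.0], [744.0, -134.0, 20.0]]
top0 [[314.6000061035156, 231.10000610351562], [217.3000030517578, 213.89999389648438], [330.5, 138.60000610351562]] [[480.0, -86.0, 20.0], [532.0, 187.0, 20.0], [741.0, -135.0, 20.0]]
side0 [[263.5, 259.5], [280.29998779296875, 187.8000030517578], [368.1000061035156, 272.20001220703125]] [[478.0, -88.0, 20.0], [528.0, 189.0, 20.0], [740.0, -136.0, 20.0]]
stage [ 6.35614086e+02  2.64799037e+01 -1.83303774e-01] -10.502532641846031
[[-0.6, 0.4], [2.4, 0.5], [-1.1, -0.5], [0.3, 0.8], [-0.5, 1.2], [0.1, -0.6], [-0.2, -0.3], [-0.0, -0.0], [1.3, -0.2]]
w1 only [ 6.35515744e+02  2.69304622e+01 -1.79770345e-01]
plate [[317.3999938964844, 181.89999389648438], [401.8999938964844, 179.0], [316.6000061035156, 235.39999389648438], [389.79998779296875, 233.0]] [[558.4, -69.9, 30.0], [570.9, 58.2, 30.0], [671.2, -79.5, 30.0], [682.8, 47.5, 30.0]]
plate [ 6.20108542e+02 -1.03608920e+01 -8.45289413e-02] -4.843151582643861 [[-0.3, 0.8], [0.5, -0.1], [-0.3, -0.7]]
plate corners in corner frame [[-35.2, -48.9], [-22.4, -178.3], [-144.7, -59.8]]
```

View pics/crop1.png

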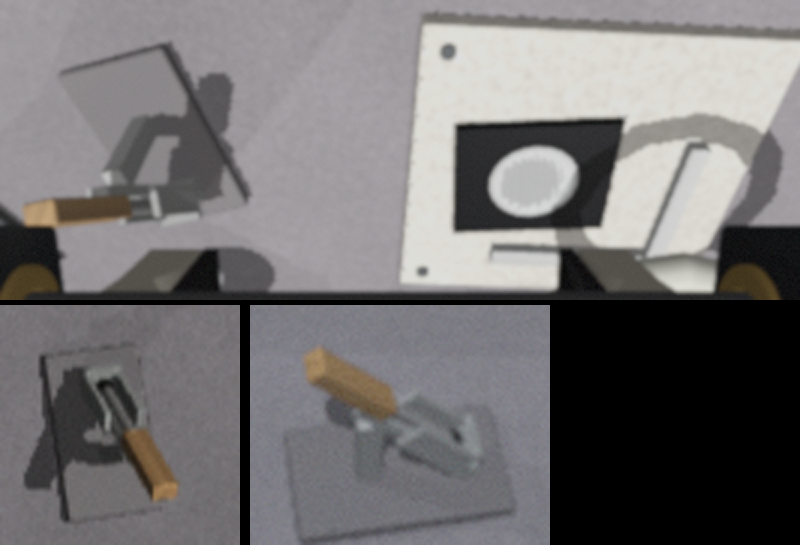

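The crop shows the foot's corners clearly in all three views, the pusher's handle end and shoulder, and the fences. Now I fit the rest.

Run:
```python
from loc import *
d=np.array([-np.sin(np.radians(40)),0,np.cos(np.radians(40))]); seat=np.array([39.9,0,41.1])
T=seat+157*d; B=seat+77*d
K=dict(fl=(80,45),nl=(-80,45),nr=(-80,-45),fr=(80,-45))
data={"top0":(dict(fl=(374,177.3),nl=(381.7,231.7),nr=(413.3,227.3),fr=(405.7,173.3)),(415,221.3),(406,203.3)),
"side0":(dict(nl=(262.3,327.7),nr=(268.3,363.3),fr=(338.3,354),fl=(330,319)),(271.7,305),(297.3,319.3)),
"w1":(dict(nr=(120,156.5),nl=(174,142.5),fl=(214,219)),(109,226),(155,223.5))}
def run(names):
    def f(p):
        o=[]
        for n in names:
            a,t,b=data[n]; V,k=load(n) if n=="w1" else topcal(n[:-1])
            P=[K[x]+(p[3],) for x in a]+[T,B]
            o.append((proj(xf(p,P),V,k)-np.array(list(a.values())+[t,b])).ravel())
        return np.concatenate(o)
    r=least_squares(f,[560,-298,.15,8],loss="soft_l1"); print(names,r.x.round(3),np.degrees(r.x[2]).round(2)); print(f(r.x).reshape(-1,2).round(1).tolist()); return r.x
run(["top0"]);run(["side0"]);run(["w1"]);p=run(["top0","side0","w1"])
y=np.degrees(p[2]); 
for g in (133,):
  for up in (0,40,100):
    P=xf(p,seat+(g-8-19)*d)[0]+[0,0,up]
    for l in (40,):
      q=solve_ik(P,ori(y,l,-1)); print(up,P.round(1),None if q is None else q.round(2))
# push reach check, stage
s=np.array([635.6,26.7,-.1825])
for tip,h in [((-60,60),0),((-45,60),0),((-45,15),0),((-45,-40),0),((-20,-75),0),((-70,-110),0),((20,-60),0),((-20,-60),0)]:
  res=[]
  for lean in (40,44,48):
   for hd in (0,15,30,45,60):
    yaw=np.degrees(s[2])+hd; t=np.radians(lean)
    z=R.from_quat(ori(yaw,lean,-1)).as_matrix()[:,2]
    P=xf(s,[(*tip,30)])[0]-z*106
    q=solve_ik(P,ori(yaw,lean,-1))
    if q is not None: res.append((lean,hd))
  print(tip,res)
```

```text
['top0'] [ 5.59478e+02 -3.17259e+02  1.11000e-01 -5.29200e+00] 6.37
[[0.4, -0.5], [0.2, -0.0], [-0.4, 0.5], [-0.5, -0.4], [0.9, 0.7], [-0.6, -0.2]]
['side0'] [ 5.59569e+02 -3.14783e+02  1.20000e-01  9.61700e+00] 6.9
[[-0.2, -0.1], [-1.3, 0.9], [1.6, 0.1], [0.7, -0.4], [0.1, -0.0], [-0.6, -0.6]]
['w1'] [ 5.58504e+02 -3.10414e+02  1.25000e-01  6.57500e+00] 7.19
[[-0.2, -0.8], [-0.7, -0.8], [1.3, 1.6], [2.3, 0.4], [-4.7, 0.2]]
['top0', 'side0', 'w1'] [ 5.59322e+02 -3.12919e+02  1.20000e-01  5.24500e+00] 6.9
[[-0.5, -0.8], [-0.1, 0.2], [-0.5, 0.3], [-1.1, -1.0], [-0.6, 0.8], [-2.3, -0.2], [-0.2, 0.2], [-1.3, 1.1], [1.2, 0.3], [0.4, -0.0], [-0.0, -0.8], [-0.8, -1.4], [-1.0, -0.7], [-1.6, -0.4], [0.1, 1.7], [0.8, 1.1], [-6.1, 0.8]]
0 [ 531.3 -316.3  122.3] [-0.59  0.21 -0.37 -0.85 -0.59 -0.24]
40 [ 531.3 -316.3  162.3] [-0.56  0.15 -0.36 -0.76 -0.63 -0.36]
100 [ 531.3 -316.3  222.3] [-0.53  0.07 -0.33 -0.65 -0.69 -0.51]
(-60, 60) [(40, 45), (40, 60), (44, 45), (44, 60), (48, 30), (48, 45), (48, 60)]
(-45, 60) [(40, 45), (40, 60), (44, 45), (44, 60), (48, 30), (48, 45), (48, 60)]
(-45, 15) [(40, 45), (40, 60), (44, 0), (44, 30), (44, 45), (44, 60), (48, 30), (48, 45), (48, 60)]
(-45, -40) [(40, 30), (40, 45), (40, 60), (44, 30), (44, 45), (44, 60), (48, 0), (48, 30), (48, 45), (48, 60)]
(-20, -75) [(40, 30), (40, 45), (40, 60), (44, 30), (44, 45), (44, 60), (48, 0), (48, 15), (48, 30), (48, 45), (48, 60)]
(-70, -110) [(40, 30), (40, 45), (40, 60), (44, 30), (44, 45), (44, 60), (48, 15), (48, 30), (48, 45), (48, 60)]
(20, -60) [(40, 30), (40, 45), (40, 60), (44, 30), (44, 45), (44, 60), (48, 0), (48, 15), (48, 30), (48, 45), (48, 60)]
(-20, -60) [(40, 30), (40, 45), (40, 60), (44, 30), (44, 45), (44, 60), (48, 0), (48, 15), (48, 30), (48, 45), (48, 60)]
```

```bash
cat > geo.py <<'E'
from loc import *
RS=np.array([559.3,-313.5,.120]); ST=np.array([635.6,26.7,-.1825])
d40=np.array([-np.sin(np.radians(40)),0,np.cos(np.radians(40))]); SEAT=np.array([39.9,0,41.1])
RY=np.degrees(RS[2]); OR=ori(RY,40,-1)
def rest_tcp(g=133,up=0): return xf(RS,SEAT+(g-8-19)*d40)[0]+[0,0,up]
E
python3 - <<'E'
from geo import *
move_ptp(rest_tcp(up=110),OR); im=shot("wrist","w2"); V,k=load("w2")
P=xf(RS,[SEAT-8*d40,SEAT,SEAT+77*d40,SEAT+157*d40,(80,45,6),(80,-45,6),(-80,45,6),(-80,-45,6)])
uv=proj(P,V,k); print(uv.round().tolist(), current_t())
o=im[:,:,::-1].copy()
for u in uv: cv2.circle(o,tuple(int(a) for a in u.round()),3,(0,0,255),1)
cv2.imwrite("pics/w2o.png",o)
E
```

```text
[[284.0, 125.0], [283.0, 125.0], [283.0, 124.0], [283.0, 122.0], [321.0, 133.0], [246.0, 133.0], [340.0, -24.0], [227.0, -24.0]] 6.2667
```

View pics/w2o.png

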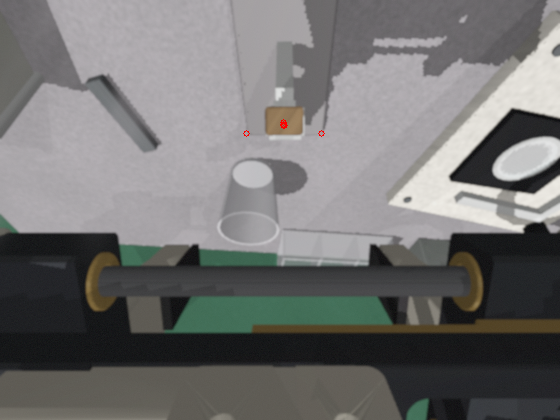

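The handle's end face at (284,121) sits on the predicted (283,122), so the rest pose is good. Grasp and lift.

Run:
```python
from geo import *
line_to(rest_tcp(),150); print("F",np.round(current_contact_force(),1))
move_gripper(10,50); print("w",current_width(),"ff",current_finger_force(),np.round(current_contact_force(),1))
line_to(rest_tcp(up=20),60); line_to(rest_tcp(up=150),200)
print(current_t(),current_width(),np.round(current_contact_force(),1),np.round(current_joint_pos(),2))
shot("side","s2"); V,k=topcal("side")
z=R.from_quat(current_eef_rot()).as_matrix()[:,2]; tip=np.array(current_tcp_pos())+106*z
print("tip",tip.round(1),proj(tip,V,k).round(1), [(np.round(d["point"],1).tolist(),round(d["conf"],2)) for n in("pusher","pusher_tip") for d in find_in("side",n)])
# candidate headings / transfer reach
for hd in (0,35,45,55):
  yaw=np.degrees(ST[2])+hd
  for lean in (42,45,48):
    Q=ori(yaw,lean,-1); z=R.from_quat(Q).as_matrix()[:,2]
    print(hd,lean,[None if (q:=solve_ik(xf(ST,[t])[0]-z*106,Q)) is None else q.round(2).tolist() for t in [(-100,50,60),(-60,70,29),(-45,70,29),(-100,-120,60),(-30,-75,29)]])
```

```text
F [-0.3  0.   0.5]
w 21.90687125374518 ff 49.96454894542694 [-0.1 -0.9 -0.3]
9.4833 21.75838009237939 [ 0.7  0.9 -0.9] [-0.51  0.02 -0.29 -0.58 -0.76 -0.62]
tip [ 598.1 -308.   188.7] [[321.8 289.8]] [([301.5, 276.0], 0.69), ([230.0, 197.3], 0.4), ([299.0, 278.7], 0.75)]
0 42 [None, None, None, None, None]
0 45 [None, None, None, None, None]
0 48 [None, None, None, None, [-0.32, 0.02, -0.78, -2.11, -0.12, 0.63]]
35 42 [None, None, None, [-0.36, -0.04, -0.62, -0.91, -0.64, -0.13], [-0.22, 0.1, -0.56, -0.99, -0.51, -0.13]]
35 45 [None, [0.22, 0.04, -0.68, -1.05, -0.17, -0.38], [0.19, 0.06, -0.65, -1.06, -0.19, -0.35], [-0.47, -0.02, -0.62, -1.03, -0.7, 0.06], [-0.33, 0.12, -0.56, -1.13, -0.57, 0.08]]
35 48 [[0.17, -0.1, -0.75, -1.07, -0.22, -0.33], [-0.02, 0.06, -0.66, -1.37, -0.34, 0.1], [-0.02, 0.08, -0.63, -1.36, -0.34, 0.09], [-0.58, 0.02, -0.62, -1.13, -0.77, 0.23], [-0.44, 0.15, -0.56, -1.25, -0.64, 0.27]]
45 42 [[0.15, -0.06, -0.67, -0.83, -0.41, -0.44], [0.1, 0.08, -0.59, -0.96, -0.4, -0.26], [0.09, 0.1, -0.56, -0.96, -0.41, -0.25], [-0.47, 0.05, -0.52, -0.92, -0.83, 0.09], [-0
[... 418 characters left out ...]
-0.93, 0.34], [-0.49, 0.23, -0.47, -1.15, -0.81, 0.34]]
55 42 [[-0.05, 0.03, -0.55, -0.92, -0.67, -0.09], [-0.04, 0.15, -0.5, -0.99, -0.63, -0.01], [-0.04, 0.17, -0.47, -0.98, -0.63, -0.02], [-0.51, 0.14, -0.43, -0.88, -0.98, 0.23], [-0.38, 0.25, -0.37, -0.93, -0.87, 0.19]]
55 45 [[-0.15, 0.05, -0.55, -1.03, -0.72, 0.07], [-0.13, 0.17, -0.5, -1.1, -0.68, 0.15], [-0.13, 0.19, -0.47, -1.09, -0.68, 0.14], [-0.58, 0.17, -0.43, -0.94, -1.02, 0.33], [-0.45, 0.27, -0.37, -1.0, -0.91, 0.3]]
55 48 [[-0.24, 0.08, -0.55, -1.12, -0.78, 0.23], [-0.22, 0.2, -0.51, -1.19, -0.73, 0.31], [-0.21, 0.22, -0.48, -1.19, -0.73, 0.29], [-0.65, 0.21, -0.42, -1.0, -1.07, 0.42], [-0.51, 0.3, -0.37, -1.07, -0.95, 0.4]]
```

Grasped: width is 21.8 mm and the lift was clean. I transfer to the stage and probe the board height with the tip in an open spot.

```bash
cat >> geo.py <<'E'
HD,LEAN=35,48
OS=ori(np.degrees(ST[2])+HD,LEAN,-1); ZS=R.from_quat(OS).as_matrix()[:,2]
AX=np.array([np.cos(ST[2]),np.sin(ST[2]),0]); AY=np.array([-np.sin(ST[2]),np.cos(ST[2]),0])
def tcp_for(t): return xf(ST,[t])[0]-ZS*106
def tip_now(): # ball centre in stage frame
    p=np.array(current_tcp_pos())+ZS*106; e=p-[ST[0],ST[1],0]; return np.array([e@AX,e@AY,p[2]])
def F(n=3):
    f=np.mean([current_contact_force() for _ in range(n)],0); return np.array([f@AX,f@AY,f[2]])
def push(dirn,dist,stop=5,step=1.5,v=30,log=True):
    """push in stage frame along dirn up to dist; stop when the opposing force exceeds stop"""
    dirn=np.array(dirn,float); t0=tip_now(); f0=F(); s=0; L=[]
    while s<dist:
        s+=step; line_to(tcp_for(t0+dirn*s),v); f=-(F()-f0)@dirn; L.append(round(float(f),1))
        if f>stop: break
    if log: print("push",dirn,"from",t0.round(1),"s",round(s,1),"t",round(current_t(),1),L)
    return s,L
E
python3 - <<'E'
from geo import *
for t in [(-120,-150,110),(-105,-60,90),(-97,5,60)]:
    print(t, (q:=solve_ik(tcp_for(t),OS)) is not None and q.round(2))
move_ptp(tcp_for((-120,-150,110)),OS)
line_to(tcp_for((-97,5,60)),200); line_to(tcp_for((-97,5,33)),80)
t=current_t(); f0=F(); print("f0",f0.round(2))
for z in np.arange(32.5,24,-.5):
    line_to(tcp_for((-97,5,z)),20); f=F()-f0
    if f[2]>1.5: break
print("touch z",z,f.round(2),tip_now().round(2),"dt",current_t()-t,current_t())
line_to(tcp_for((-97,5,z+1.8)),20); print(F().round(2))
shot("wrist","w3")
E
```

```text
(-120, -150, 110) [-0.64 -0.08 -0.58 -1.   -0.88  0.09]
(-105, -60, 90) [-0.31 -0.13 -0.67 -1.05 -0.61 -0.07]
(-97, 5, 60) [-0.11 -0.08 -0.71 -1.16 -0.43 -0.07]
f0 [ 0.28 -0.03 -1.12]
touch z 27.5 [-1.81 -0.98  2.26] [-96.8    5.05  27.75] dt 2.75 14.775
[ 0.92  0.31 -0.67]
```

View pics/w3.png

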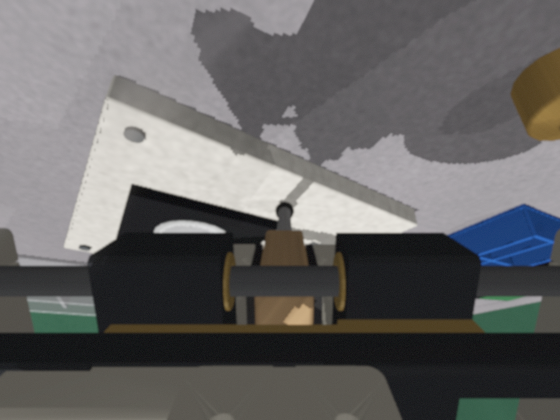

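Board touch came at 27.5 mm against an expected 28. The picture shows the ball at (286,212), just short of the plate's near edge. Now the x push: left end first because it hangs back, then the middle, then both ends.

Run:
```python
from geo import *
Z=29.5
line_to(tcp_for((-84,5,Z)),80)
s,L=push((1,0,0),18,stop=7,step=2,v=40)
line_to(tcp_for(tip_now()-[14,0,0]),150)
line_to(tcp_for((-88,-40,Z)),200); line_to(tcp_for((-78,-40,Z)),100)
s,L=push((1,0,0),44,stop=7,step=2,v=40)
line_to(tcp_for(tip_now()-[10,0,0]),150)
im=shot("top","t3"); print(current_t())
b=cv2.resize(im[100:240,205:345,::-1],None,fx=4,fy=4,interpolation=2); cv2.imwrite("pics/t3c.png",b)
```

```text
push [1. 0. 0.] from [-83.4   5.1  29.4] s 18 t 17.6 [-0.5, -1.2, -1.1, -0.1, -1.4, -0.5, -1.2, -0.8, -0.4]
push [1. 0. 0.] from [-77.5 -39.4  29.6] s 40 t 23.5 [0.2, 0.1, -0.1, -0.4, -0.3, -0.4, -0.4, -0.9, -0.4, -0.7, -0.3, -0.4, -0.5, -1.3, -0.8, -1.7, -0.3, 4.1, 6.4, 12.7]
23.825
```

View pics/t3c.png

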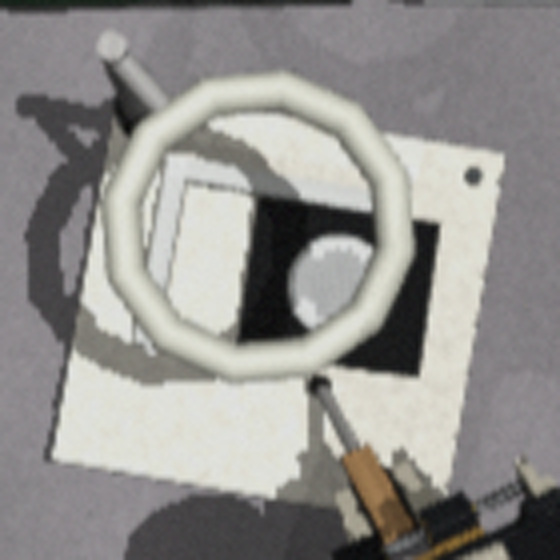

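The plate looks square against the far fence, with its right edge near (430,300) in the crop. Next the +y push on the right edge: coarse steps first, fine ones near contact.

Run:
```python
from geo import *
Z=29.5
line_to(tcp_for((-72,-42,Z)),200); line_to(tcp_for((-72,-128,Z)),250); line_to(tcp_for((12,-128,Z)),250)
print(current_t(),F().round(1))
line_to(tcp_for((12,-119,Z)),60)
s,L=push((0,1,0),52,stop=7,step=3,v=50)
if max(L)<7: push((0,1,0),16,stop=6,step=1,v=30)
line_to(tcp_for(tip_now()-[0,8,0]),150)
im=shot("top","t4"); print(current_t())
b=cv2.resize(im[100:240,205:345,::-1],None,fx=4,fy=4,interpolation=2); cv2.imwrite("pics/t4c.png",b)
```

```text
25.0583 [-0.   0.3 -1.3]
push [0. 1. 0.] from [  11.5 -118.4   29.8] s 54 t 29.9 [0.5, 0.2, 0.4, 0.3, -0.6, 0.6, -1.0, -0.2, -0.9, -0.7, 0.0, 0.4, 0.2, 0.2, -0.3, 1.4, -0.3, 0.0]
push [0. 1. 0.] from [ 11.4 -64.1  29.8] s 9 t 32.1 [0.8, 0.5, 0.3, 0.7, -0.6, -0.1, 3.0, 5.2, 7.1]
32.4083
```

View pics/t4c.png

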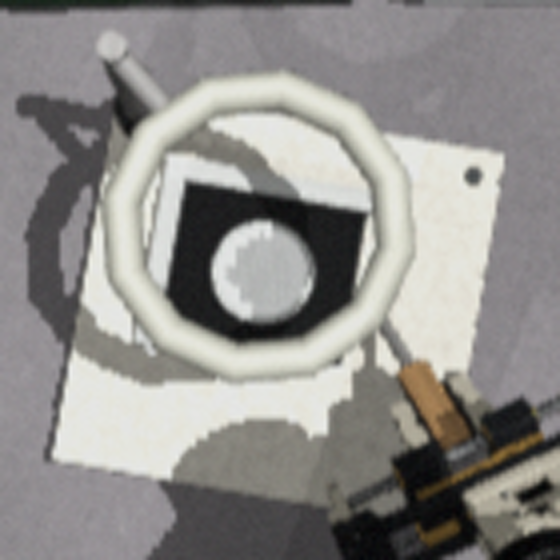

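It looks seated. I tap each end to make sure it is flush.

Run:
```python
from geo import *
Z=29.5
line_to(tcp_for((50,-66,Z)),200); line_to(tcp_for((50,-60,Z)),60); push((0,1,0),8,stop=7,step=1,v=30)
line_to(tcp_for((50,-66,Z)),150); line_to(tcp_for((-20,-66,Z)),250); line_to(tcp_for((-20,-60,Z)),60); push((0,1,0),8,stop=7,step=1,v=30)
line_to(tcp_for((-20,-68,Z)),150); line_to(tcp_for((-55,-68,Z)),250); line_to(tcp_for((-55,-30,Z)),250)
line_to(tcp_for((-45,-30,Z)),60); push((1,0,0),10,stop=7,step=1,v=30)
line_to(tcp_for((-52,-30,Z)),150); line_to(tcp_for((-52,62,Z)),250)
line_to(tcp_for((-45,62,Z)),60); push((1,0,0),10,stop=7,step=1,v=30)
line_to(tcp_for((-60,55,Z)),150); print(current_t())
im=shot("wrist","w5"); shot("top","t5"); shot("side","s5"); print(current_t())
a=cv2.resize(cv2.imread("pics/t5.png")[110:230,215:335],None,fx=3.3,fy=3.3,interpolation=2)
b=cv2.resize(cv2.imread("pics/s5.png")[150:270,260:380],None,fx=3.3,fy=3.3,interpolation=2)
cv2.imwrite("pics/c5.png",np.hstack([a,b]))
```

```text
push [0. 1. 0.] from [ 49.3 -59.3  29.5] s 4 t 34.0 [1.6, 2.8, 6.0, 8.2]
push [0. 1. 0.] from [-19.5 -59.3  29.6] s 5 t 36.2 [-0.8, 1.4, 4.5, 6.7, 7.9]
push [1. 0. 0.] from [-44.3 -30.4  29.4] s 6 t 38.8 [0.5, 0.5, 1.4, 4.3, 6.8, 11.9]
push [1. 0. 0.] from [-44.1  61.1  29.5] s 6 t 41.4 [1.3, 0.8, 1.9, 3.9, 6.9, 10.2]
41.675
41.825
```

View pics/c5.png

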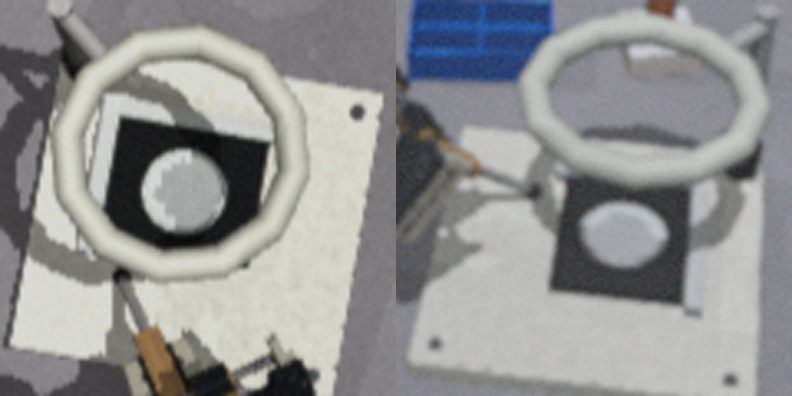

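Both views show the plate flush in the corner, and the contact positions at the two ends agree within 1 mm. Back to the rest, checking first that the pusher has not slipped in the grip.

Run:
```python
from geo import *
a=cv2.imread("pics/w3.png");b=cv2.imread("pics/w5.png")
r=cv2.matchTemplate(b[185:245,255:320],a[203:228,277:295],cv2.TM_CCOEFF_NORMED); _,m,_,l=cv2.minMaxLoc(r); print("tip shift px",l[0]+255-277,l[1]+185-203,round(m,2))
line_to(tcp_for((-97,5,60)),200); line_to(tcp_for((-120,-150,110)),250)
move_ptp(rest_tcp(up=150),OR); line_to(rest_tcp(up=60),200); print(current_t(),F().round(1))
shot("wrist","w6"); shot("side","s6"); shot("top","t6")
w=cv2.resize(cv2.imread("pics/w6.png")[130:330,180:390],None,fx=2,fy=2); 
s=cv2.resize(cv2.imread("pics/s6.png")[250:370,250:360],None,fx=3.4,fy=3.4,interpolation=2)[:400]
cv2.imwrite("pics/c6.png",np.hstack([w,s]))
```

```text
tip shift px 0 0 0.86
44.6583 [-0.4 -0.3 -0.7]
```

View pics/c6.png

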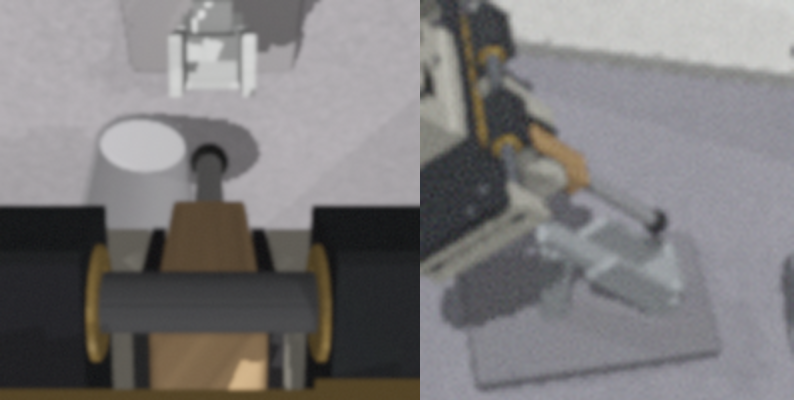

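No slip, and the ball is centred between the cheeks. Lay it down and release.

Run:
```python
from geo import *
line_to(rest_tcp(up=15),120); f0=F(); u=15
for u in (11,8,6,4,3,2,1,.5):
    line_to(rest_tcp(up=u),40); f=F()-f0
    if np.linalg.norm(f)>5: break
print("u",u,f.round(1),current_t())
move_gripper(88,10); print(current_width(),F().round(1))
line_to(rest_tcp(up=110),150); pause(.3); print(current_t(),F().round(1))
im=shot("wrist","w7"); V,k=load("w7"); shot("side","s7"); shot("top","t7"); print(current_t())
w=cv2.resize(cv2.imread("pics/w7.png")[0:200,180:390],None,fx=2,fy=2)
s=cv2.resize(cv2.imread("pics/s7.png")[150:370,250:360],None,fx=1.818,fy=1.818,interpolation=2)[:400]
cv2.imwrite("pics/c7.png",np.hstack([w,s]))
a=cv2.imread("pics/w2.png");r=cv2.matchTemplate(cv2.imread("pics/w7.png")[70:160,240:330],a[100:140,262:306],cv2.TM_CCOEFF_NORMED);_,m,_,l=cv2.minMaxLoc(r);print("handle shift px vs start",l[0]+240-262,l[1]+70-100,round(m,2))
```

```text
u 0.5 [ 0.4  0.9 -0.3] 47.3333
87.52534256722318 [ 0.7 -0.4  0.5]
49.6917 [ 0.5 -0.9 -0.3]
49.8417
handle shift px vs start 0 2 0.98
```

View pics/c7.png

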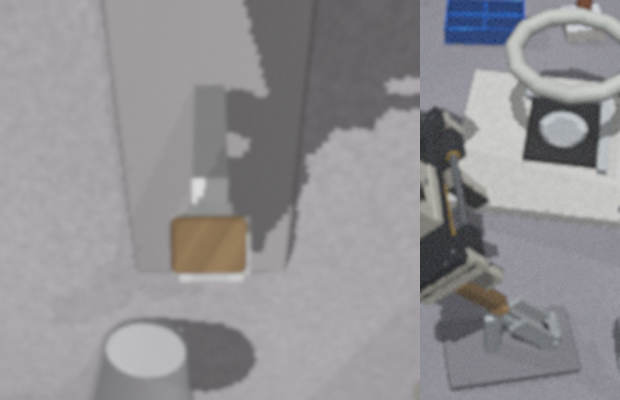

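The pusher is back as found, with the handle end within 2 px of its first position, and the plate is still flush. Handing in.

```bash
python3 -c "
from plant import *
print(close_job())"
```

```text
the job is handed in; nothing more can be done
None
```

I handed the job in about 50 s into the 64 s limit: the plate looks flush against both fences, the pusher is back in its rest tip down, and the hand-in gave no verdict, so the result is judged only from my own camera and force checks (highest push reading 12.7 N against the 25 N limit).

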